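# Put the bench supplies back in their fitted holders

## Robot

A 7-joint arm with a two-finger parallel gripper is mounted at the origin on a cart in front of the work surface, level with it; the furniture and walls round the work are solid. World frame = base frame: x ahead of the robot, y to its left, z up, the work surface at z = 0. Lengths are in mm, angles in rad, forces in N, time in s.
With the tool pointing down it reaches from about 400 to 850 mm from the base axis. Payload 10.4 kg.
Tool frame: the origin (TCP) lies between the finger pads; the fingertips stand 25 mm ahead of it and the grasp point (between the pads) lies 6 mm ahead of it; z points along the fingers, y is the line along which they close (so a half turn about z gives the same grasp; the last joint's range is limited). The gripper opens to 85 mm and grips with 20 to 120 N. Pads are 22 mm wide; open, the fingers measure 114 mm over their backs; the gripper's body (76 mm by 85 mm) begins 54 mm behind the grasp point. The pads swing forward as they close: fully open they stand 13 mm farther back than shut.
Start: joints at [1.213, 0.332, -0.065, 1.46, 0.022, 1.35, -0.088], TCP at [205.383, -590.31, 256.338] pointing down, gripper open.
Joint ranges: [-2.6, 2.6], [-0.5, 2.12], [-1.47, 1.34], [0.16, 2.42], [-1.27, 4.41], [0.06, 2.06], [-2.6, 2.6]. Speed limits (rad/s): [2.22, 2.22, 2.79, 2.79, 3.14, 3.14, 3.14].

## Interface

Orientations are given as a unit quaternion [x, y, z, w].
In Python, from station import r gives the robot as it stands.
- The arm moves only by the tool send_rows, never from a script. Its argument "moves" is a list of rows, each an object with "gripper": the closure, from -1 (fully open) to 1 (shut); "dp": the shift along the tool's x, y, z each as a share of 300 mm, from -1 to 1, a list of three; "roll": the turn about the tool's z as a share of 180 degrees, from -1 to 1. A call has 1 to 20 rows; each row is the pose to reach, as a shift and turn from the pose commanded when the call began, along the tool's axes at that moment, turning the shorter way round; what a row does not reach only later rows make up. A row lasts 1/8 s, in which the tool goes at most 62.5 mm and 10.7 degrees, less where a joint would pass 70% of its speed; a pose out of reach is approached as far as the arm can. A call with a number of a shift or a turn outside -1 to 1 is refused whole. A call with a gripper value outside its range is refused whole. The fingers move at their own pace and stop on an object; "grip_force" is the grip in N (left out, the last holds). Time passes only in rows, so rows that repeat a pose let the fingers close. It gives the time, the measured TCP pose, the force, the opening and the grip force at its end, in the units of the state.
- r.sense(): the state, without advancing time (a new reading comes with each control period).
- r.read_camera(name): name is "side" or "top"; returns (picture, depth): 420x560x3 uint8, red, green, blue; 420x560 float32, mm along the optical axis (not along the pixel's ray), 0 where there is no reading.
- r.camera_params(name): a dict with "fx", "fy", "cx", "cy" (pixels), "cam_to_world" (4x4, takes a point from camera to world coordinates). Camera axes: x right, y up, looking along -z (the intrinsics and any distortion apply to the point x, -y, -z); pixel columns grow to the right and rows downward; lengths in mm; the calibration is good to about 2 mm. A picture is of the moment at which its call begins. camera_params takes no time and is no camera call.
- r.finish_job(): hands the job in; it is judged then, once.
The state is a dict: "time_s": time; "joints": joint angles; "joint_velocities": joint speeds; "effort": joint torques, N m; "position": TCP position; "orientation": TCP orientation; "ft_force": force on the tool from outside, world axes, zero at the start; "torque": the same for the moment, N m; "gripper_width": finger opening in mm; "gripper_force": force on a finger pad.
Only numpy, scipy, OpenCV 4.12 (cv2) and the standard library are available. Lean on these libraries where they do the work, as an engineer would, in place of code of your own. Each camera call takes 0.05 s, during which the arm holds its last target. There are 200 camera calls.

## Task

Put back the glue bottle, the round tin, the small carton and the black-and-white marker pen that lie among the grey holders, each into the holder whose outline fits it: bottle in the small round one, tin in the large round one, carton in the wide rectangular one, pen in the long narrow one. Each must end flat on its holder's floor inside the rim, with the bottle, tin and carton upright. Leave the oil bottle and the brass die as they stand.

Things in the scene. Friction and masses are not known exactly. Their poses are not given: they have to be found in the camera images.
- bottle_mid (a point): Glue bottle standing upright, white with a red nozzle: round body 41 mm in diameter up to 80 mm, then neck 22 mm and nozzle 10 mm wide, 113 mm tall in all, about 75 g. Grasp the upper part of the body, with the fingertips some 50 to 55 mm above its underside, so that the nozzle does not meet the palm of the gripper. Point: on its axis, 56.5 mm above its underside. z up along its axis.
- tin_mid (a point): Round flat tin with a blue lid, standing lid up: 67 mm in diameter (65 mm below the lid, which is the upper 12 mm), 28 mm high, about 50 g. Point: its centre, 14 mm above its underside. z up.
- box_mid (a point): Small closed cream-coloured carton lying on its large face: 59 mm along its x, 86 mm along its y, 32 mm high, about 160 g. Grasp it across its 59 mm. Point: its centre, 16 mm above its underside. z up. Another carton far back at the left is not meant.
- pen_mid (a point): Marker pen lying on its side, black and white: 135 mm long along its x, about 15 mm wide and high (light: about 14 g). Grasp it across its width near the middle. Point: its centre, about 7 mm above the surface it lies on. Another, red pen far back on the bench is not meant.
- holder_small_round_floor (a point): Fixed grey holder, small round recess for the glue bottle: inner diameter 59 mm, on a base plate 71 x 71 mm. Point: centre of the recess floor, 3 mm above the bench; the rim (4 mm thick) stands 12 mm above the bench. z up.
- holder_large_round_floor (a point): Fixed grey holder, large round recess for the tin: inner diameter 85 mm, on a base plate 97 x 97 mm. Point: centre of the recess floor, 3 mm above the bench; the rim (4 mm thick) stands 12 mm above the bench. z up.
- holder_wide_floor (a point): Fixed grey holder, wide rectangular recess for the carton: inside 104 mm along its x and 77 mm along its y (the carton's long side, its y, goes along the holder's x, either way round). Point: centre of the recess floor, 3 mm above the bench; the rim (4 mm thick) stands 12 mm above the bench. z up.
- holder_narrow_floor (a point): Fixed grey holder, long narrow recess for the pen: inside 151 mm along its x and 36 mm along its y (the pen lies along the holder's x, either way round). Point: centre of the recess floor, 3 mm above the bench; the rim (4 mm thick) stands 10 mm above the bench; both long sides are open over the middle 75 mm, for the fingers. z up.
- oil: Bystander: small upright oil bottle with a black nozzle, 32 mm in diameter, 95 mm tall. Origin: centre of its underside. Leave alone.
- brass: Bystander: brass-coloured round die, 25 mm in diameter, 18 mm high, on the bench. Origin: centre of its underside. Leave alone.
There are look-alikes about, which are no part of the job. Leave any blue look-alike of the part that bears bottle_mid alone.

How it is judged (in metres and radians):
At the end, for the whole second after the job is handed in: Each thing at rest flat on its own holder's floor (height within 4 mm): bottle and tin within 13 mm of the holder's centre, carton 16 mm, pen 17 mm (as the rims force); bottle, tin, carton upright within 0.1 rad; carton and pen along their recesses within 0.35 rad (horizontal distance between bottle_mid and holder_small_round_floor below 0.013 m and z of bottle_mid in the frame of holder_small_round_floor between 0.0525 and 0.0605 m and linear speed of each of bottle, tin, box, pen below 0.02 m/s and angle between each of bottle_mid, tin_mid, box_mid's own z axis and vertical below 0.1 rad and horizontal distance between tin_mid and holder_large_round_floor below 0.013 m and z of tin_mid in the frame of holder_large_round_floor between 0.01 and 0.018 m and horizontal distance between box_mid and holder_wide_floor below 0.016 m and z of box_mid in the frame of holder_wide_floor between 0.012 and 0.02 m and horizontal distance between pen_mid and holder_narrow_floor below 0.017 m and z of pen_mid in the frame of holder_narrow_floor between 0.0035 and 0.0115 m and angle between the y axis of box_mid and the x axis of holder_wide_floor, either way round below 0.35 rad and angle between the x axis of pen_mid and the x axis of holder_narrow_floor, either way round below 0.35 rad); the robot touches nothing.
It fails at once if the oil bottle is pushed more than 25 mm or tipped over (distance of oil from where it was at the start of the episode above 0.025 m or angle between oil's own z axis and vertical above 0.5 rad).
It fails at once if the brass die is pushed more than 25 mm or tipped over (distance of brass from where it was at the start of the episode above 0.025 m or angle between brass's own z axis and vertical above 0.5 rad).
It also fails if it takes over 99 s, if anything falls off the work surface, if the arm or the gripper's body presses on something with over 40 N, if the wrist force passes 120 N, or if a joint passes its speed limit or range.

## Working session

There is one attempt and no reset: what is moved stays moved. The work goes in short steps, Python scripts to look and compute and a tool call to move; the robot and the scene stay as the last step left them, time stands still between calls to the robot, and variables do not carry over. Pictures are saved under pics/ and viewed, at most 14 in all, crops included, and the job is handed in when it is done.

Besides the shell and the picture viewer there is one more tool, called after "Request:" in YAML: its name, and indented under it one key for each argument. send_rows: Moves the arm, as the interface text tells. Its arguments: {"type":"object","properties":{"moves":{"type":"array"},"grip_force":{"type":"number"}},"required":["moves"]}

```bash
mkdir -p pics; ls; cat > h.py <<'E'
import numpy as np,cv2
from station import r
def snap(n,tag):
    p,d=r.read_camera(n); cv2.imwrite(f'pics/{tag}.png',p[:,:,::-1]); np.savez(f'pics/{tag}.npz',p=p,d=d,n=n); return p,d
def world(n,d):
    c=r.camera_params(n); v,u=np.mgrid[:d.shape[0],:d.shape[1]]
    P=np.stack([(u-c['cx'])/c['fx']*d,-(v-c['cy'])/c['fy']*d,-d,np.ones_like(d)],-1)
    return (P@np.array(c['cam_to_world']).T)[...,:3]
def ray(n,u,v,z):
    c=r.camera_params(n);M=np.array(c['cam_to_world'])
    q=M[:3,:3]@np.array([(u-c['cx'])/c['fx'],-(v-c['cy'])/c['fy'],-1]);o=M[:3,3]
    return o+q*(z-o[2])/q[2]
E
python3 - <<'E'
from h import *
for n in('side','top'): snap(n,n+'0'); c=r.camera_params(n);print(c)
print(r.sense())
E
```

```text
pics
{'fx': 500.62895916143304, 'fy': 500.62895916143304, 'cx': 289.5368803410818, 'cy': 211.98050594872186, 'cam_to_world': array([[ 9.99959748e-01, -8.26220618e-03,  3.49837811e-03,
         5.53446611e+02],
       [ 8.00886634e-03,  6.46162784e-01, -7.63157595e-01,
        -5.86318545e+02],
       [ 4.04484367e-03,  7.63154894e-01,  6.46202945e-01,
         7.53983741e+02],
       [ 0.00000000e+00,  0.00000000e+00,  0.00000000e+00,
         1.00000000e+00]])}
{'fx': 411.5360251913604, 'fy': 411.5360251913604, 'cx': 276.29120743132296, 'cy': 206.0841269985162, 'cam_to_world': array([[ 2.77695345e-02,  9.89961039e-01, -1.38585691e-01,
         4.52369299e+02],
       [-9.99525896e-01,  2.56546003e-02, -1.70242253e-02,
         1.93083253e+02],
       [-1.32979593e-02,  1.38992742e-01,  9.90204111e-01,
         9.27981940e+02],
       [ 0.00000000e+00,  0.00000000e+00,  0.00000000e+00,
         1.00000000e+00]])}
{'time_s': 0.1, 'joints': array([ 1.21342806,  0.33281765, -0.06467963,  1.46082911,  0.021614  ,
        1.34990607, -0.08852464]), 'joint_velocities': array([-0.00039531, -0.00252336, -0.00055222, -0.00218923, -0.00073575,
        0.00058678, -0.0028432 ]), 'effort': array([ 1.31433284e-03, -6.26751566e+01,  4.94959415e-02, -3.92430460e+01,
        1.63897552e-02,  7.04268939e-03, -2.91222534e-05]), 'position': array([ 205.23094837, -590.03245118,  255.60329389]), 'orientation': array([ 9.86025604e-01,  1.66592640e-01, -1.42849218e-04, -6.15898364e-04]), 'ft_force': array([-0.43668545, -0.23475862, -1.01750529]), 'torque': array([ 0.00355548, -0.03513004,  0.0426465 ]), 'gripper_force': 0.0, 'gripper_width': 85.40612541820182}
```

View pics/top0.png

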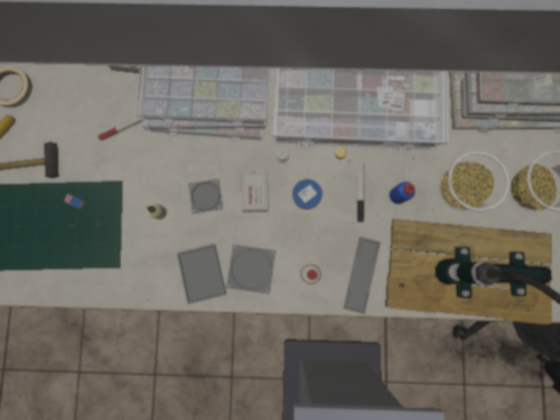

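View pics/side0.png

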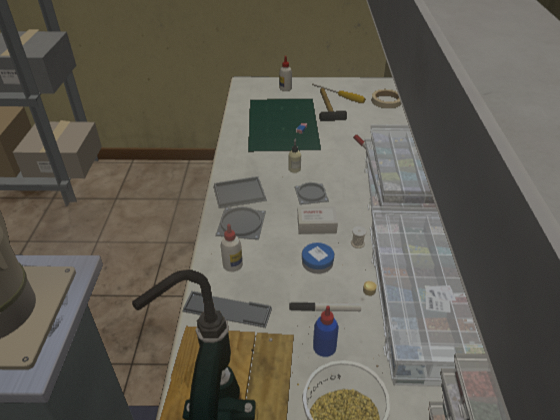

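Top view: glue bottle (311,274), tin (307,194), carton (254,191), black/white pen (361,193), oil (155,211), brass (340,153). Holders are small round (205,196), large round (251,269), wide (202,273) and narrow (362,275). Bottle candidates are the white one at (311,274), the blue one at (403,192) and a white one far away at side (286,75). The one among the holders, white with a red nozzle, fits. Next is an enlarged crop plus measurement.

```bash
python3 - <<'E'
from h import *
z=np.load('pics/top0.npz');p,d=z['p'],z['d'];W=world('top',d)
s=np.load('pics/side0.npz')
crop=cv2.resize(p[140:320,140:420],None,fx=2.8,fy=2.8,interpolation=cv2.INTER_CUBIC)
cv2.imwrite('pics/crop.png',crop[:,:,::-1])
print('bench z',np.median(W[225:240,200:340,2]), 'noise',W[225:240,200:340,2].std())
hsv=cv2.cvtColor(p,cv2.COLOR_RGB2HSV)
# bench-plane colour stats
for n,(u,v) in dict(bench=(330,230),wide=(202,273),big=(251,269),sm=(205,196),nar=(362,275)).items(): print(n,p[v,u],hsv[v,u],W[v,u].round(1))
H=W[...,2]
for n,(u0,v0,u1,v1,h) in dict(bottle=(295,258,330,290,15),tin=(285,170,330,215,10),box=(235,165,275,215,12),pen=(350,160,372,225,5),oil=(140,195,170,222,10),brass=(330,145,350,162,6)).items():
    m=np.zeros(H.shape,bool);m[v0:v1,u0:u1]=H[v0:v1,u0:u1]>h
    P=W[m]; print(n,m.sum(),'max z',P[:,2].max().round(1),'mean',P.mean(0).round(1), cv2.minAreaRect(P[:,:2].astype(np.float32)))
E
```

```text
bench z -0.5710761709438543 noise 60.67808180663177
bench [144 141 133] [ 22  19 144] [530.8  86.7   1.9]
wide [103 103 102] [ 30   2 103] [427.3 370.    3.2]
big [104 103 102] [ 15   5 104] [439.1 261.4   1.8]
sm [103 103 101] [ 30   5 103] [601.2 372.7   1.1]
nar [104 103 102] [ 15   5 104] [432.9  14.9   1.6]
bottle 324 max z 928.0 mean [433.1 134.3  82.4] ((432.3818054199219, 153.11349487304688), (80.24047088623047, 39.36738586425781), 89.56531524658203)
tin 726 max z 928.0 mean [605.3 141.7  36.3] ((552.8302612304688, 172.9724884033203), (66.16827392578125, 193.9307098388672), 59.840476989746094)
box 1025 max z 928.0 mean [607.1 256.9  37.3] ((550.22607421875, 246.69496154785156), (212.3853759765625, 68.50587463378906), 10.839183807373047)
pen 406 max z 928.0 mean [614.8  21.8  21.6] ((545.599609375, 72.03348541259766), (85.82725524902344, 293.280517578125), 53.91469192504883)
oil 247 max z 928.0 mean [555.9 463.7  62.8] ((515.7747802734375, 337.88031005859375), (314.5796203613281, 31.391626358032227), 72.05038452148438)
brass 126 max z 928.0 mean [703.8  68.4  32.8] ((586.05029296875, 120.29197692871094), (41.35589599609375, 301.60638427734375), 69.23870086669922)
```

View pics/crop.png

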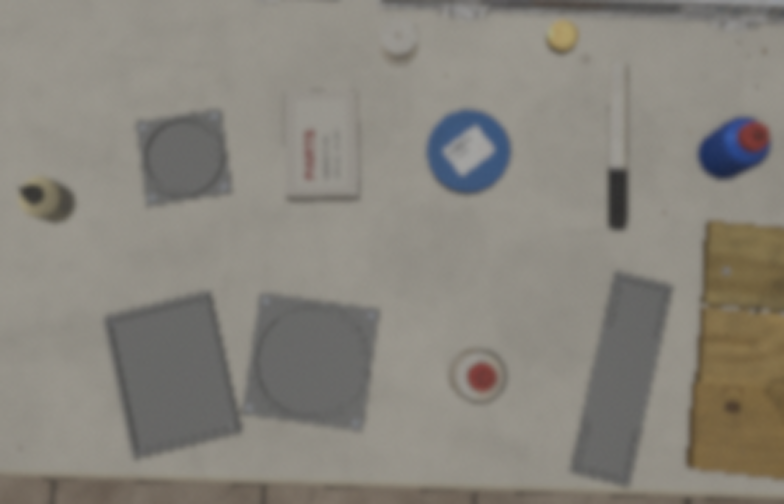

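The crop confirms the glue bottle: white, red nozzle, crop (478,376). The pen has a black cap and white body, crop (618,145). The carton has PARTS printed on it, crop (322,145). The tin is at (469,151). Now for their poses.

```bash
cat > meas.py <<'E'
from h import *
def comp(m,u0,v0,u1,v1):
    k=np.zeros(m.shape,np.uint8);k[v0:v1,u0:u1]=m[v0:v1,u0:u1]
    n,l,st,_=cv2.connectedComponentsWithStats(k); return l==1+np.argmax(st[1:,4])
def rect(n,m,z):
    c=max(cv2.findContours(m.astype(np.uint8),0,1)[0],key=len)[:,0]
    P=np.array([ray(n,u,v,z)[:2] for u,v in c],np.float32)
    (x,y),(a,b),t=cv2.minAreaRect(P); long=t if a>=b else t+90
    return f'c=({x:.1f},{y:.1f}) size {max(a,b):.1f}x{min(a,b):.1f} long axis {(long+90)%180-90:.1f} deg'
E
python3 - <<'E'
from meas import *
z=np.load('pics/top0.npz');p,d=z['p'],z['d'];W=world('top',d);H=np.where(d>0,W[...,2],-99)
hsv=cv2.cvtColor(p,cv2.COLOR_RGB2HSV).astype(int);V=hsv[...,2];S=hsv[...,1]
g=(V<122)&(V>70)&(S<30)
for n,b in dict(small=(180,170,228,220),large=(227,238,282,300),wide=(172,238,232,307),narrow=(340,232,384,318)).items(): print(n,rect('top',comp(g,*b),6))
for n,(u0,v0,u1,v1,h) in dict(bottle=(295,258,330,290,60),tin=(285,170,330,215,16),box=(235,165,275,215,18),pen=(350,160,372,225,5),oil=(140,195,170,222,30),brass=(330,145,350,162,9)).items():
    m=comp(H>h,u0,v0,u1,v1)&(H<200); z=np.percentile(H[m],90); print(n,m.sum(),'z%.1f'%z,W[m].mean(0).round(1),rect('top',m,z))
m=comp((S>110)&((hsv[...,0]>95)&(hsv[...,0]<125)),285,170,330,215);print('tin col',rect('top',m,28))
m=comp((V<75),350,190,372,230);print('pen black',rect('top',m,8))
m=comp((hsv[...,1]>90)&((hsv[...,0]<10)|(hsv[...,0]>170)),295,258,330,290);v,u=np.nonzero(m);print('nozzle',ray('top',u.mean(),v.mean(),95),m.sum())
# side rays
q=np.load('pics/side0.npz');p,d=q['p'],q['d'];hsv=cv2.cvtColor(p,cv2.COLOR_RGB2HSV).astype(int);W=world('side',d);H=np.where(d>0,W[...,2],-99)
print('bench side',np.median(W[280:295,255:280,2]))
for n,(u0,v0,u1,v1,h) in dict(bottle=(215,220,248,275,40),tin=(298,235,340,275,18),box=(293,203,342,237,20),pen=(285,298,365,316,6)).items():
    m=comp((H>h)&(H<200),u0,v0,u1,v1); P=W[m]; print(n,m.sum(),P.min(0).round(),P.max(0).round(),P.mean(0).round(1))
g=(hsv[...,2]<125)&(hsv[...,2]>60)&(hsv[...,1]<35)
for n,b in dict(small=(290,178,332,208),large=(214,203,270,245),wide=(210,175,270,208),narrow=(180,288,275,330)).items(): print(n,rect('side',comp(g,*b),6))
m=comp(hsv[...,2]<70,285,298,320,316);print('pen black side',rect('side',m,8))
E
```

```text
small c=(601.2,371.2) size 70.7x69.9 long axis -79.4 deg
large c=(440.1,261.8) size 96.2x95.7 long axis 83.6 deg
wide c=(430.9,357.8) size 117.4x115.0 long axis -74.6 deg
narrow c=(434.1,16.6) size 161.7x48.1 long axis -12.4 deg
bottle 294 z92.9 [432.8 133.   76.7] c=(433.0,134.2) size 37.6x36.0 long axis 1.1 deg
tin 711 z28.5 [607.3 141.1  26.5] c=(607.2,141.4) size 66.3x65.3 long axis -25.4 deg
box 1004 z33.6 [608.7 257.4  31.4] c=(608.3,256.4) size 85.4x57.3 long axis 2.3 deg
pen 402 z15.7 [616.4  20.1  12.6] c=(616.4,20.8) size 134.5x15.6 long axis -0.1 deg
oil 203 z69.8 [558.1 469.3  54.1] c=(556.3,464.4) size 33.4x33.3 long axis -75.0 deg
brass 100 z19.1 [705.9  65.5  16.4] c=(704.8,65.5) size 23.5x22.6 long axis 0.4 deg
tin col c=(608.4,141.3) size 57.6x56.2 long axis -88.6 deg
pen black c=(576.1,20.5) size 43.3x9.0 long axis 0.0 deg
nozzle [433.59148376 132.57071696  95.        ] 65
bench side 0.5443683124207155
bottle 496 [412. 111.  40.] [453. 145. 113.] [434.1 123.4  69.2]
tin 688 [576. 108.  18.] [640. 178.  32.] [607.6 138.   27. ]
box 815 [566. 227.  20.] [654. 289.  37.] [609.9 253.5  31.4]
pen 603 [551. -70.   6.] [685.  28. 114.] [615.4   6.7  24.2]
small c=(600.2,371.2) size 84.6x72.5 long axis -79.8 deg
large c=(436.0,266.6) size 123.7x114.4 long axis -89.3 deg
wide c=(427.5,366.6) size 117.4x117.4 long axis 15.5 deg
narrow c=(454.6,0.5) size 118.9x71.4 long axis -9.9 deg
pen black side c=(575.3,19.2) size 45.6x16.7 long axis 0.6 deg
```

```bash
cat > go.py <<'E'
import sys
from h import *
# usage: go.py x y z yaw_deg -> dp,roll
def cur():
    s=r.sense();q=s['orientation'];return s['position'],np.degrees(2*np.arctan2(q[1],q[0])),s
def go(x,y,z,psi):
    p,a,s=cur();a_=np.radians(a);d=np.array([x,y,z])-p
    dp=np.array([d[0]*np.cos(a_)+d[1]*np.sin(a_),d[0]*np.sin(a_)-d[1]*np.cos(a_),-d[2]])/300
    roll=-((psi-a+90)%180-90)/180   # half turn is the same grasp
    return dp.round(4),round(roll,4)
if __name__=='__main__':
    v=list(map(float,sys.argv[1:]))
    for i in range(0,len(v),4): print(*go(*v[i:i+4]))
E
python3 - <<'E'
from meas import *
z=np.load('pics/top0.npz');p,d=z['p'],z['d'];W=world('top',d)
H=np.where(d>0,W[...,2],-99)
hsv=cv2.cvtColor(p,cv2.COLOR_RGB2HSV).astype(int)
poly=np.zeros(H.shape,np.uint8);cv2.fillConvexPoly(poly,np.array([[174,252],[216,241],[229,296],[188,307]]),1)
g=(hsv[...,2]<122)&(hsv[...,2]>70)&(hsv[...,1]<30)&(poly>0)
print('wide',rect('top',comp(g,170,235,235,310),6))
m=np.zeros(H.shape,bool);m[200:340,385:560]=1
for h in (40,100,150,200,250,300):
    k=m&(H>h)&(H<700); 
    if k.any(): print(h,k.sum(),W[k].min(0).round(),W[k].max(0).round())
q=np.load('pics/side0.npz');d=q['d'];W=world('side',d);k=(d>0);k[:250]=0;k[:,:100]=0;k[:,300:]=0;k&=W[...,2]>40
for h in (60,100,150,200,250): 
    kk=k&(W[...,2]>h)
    if kk.any(): print('side',h,W[kk].min(0).round(),W[kk].max(0).round())
q=np.load('pics/side0.npz')
from go import go
print(go(205,-300,330,19.2))
E
```

```text
wide c=(427.7,369.1) size 115.0x94.0 long axis 15.6 deg
40 2835 [ 407. -399.   40.] [597. -55. 330.]
100 2056 [ 407. -354.  100.] [ 590. -142.  330.]
150 1887 [ 407. -294.  150.] [ 467. -142.  330.]
200 921 [ 407. -203.  200.] [ 466. -147.  330.]
250 538 [ 407. -203.  251.] [ 451. -158.  330.]
300 354 [ 407. -203.  300.] [ 445. -166.  330.]
side 60 [ 380. -289.   60.] [468. 116. 331.]
side 100 [ 380. -289.  105.] [ 468. -147.  331.]
side 150 [ 380. -289.  150.] [ 468. -147.  331.]
side 200 [ 380. -241.  200.] [ 465. -147.  331.]
side 250 [ 380. -241.  250.] [ 451. -162.  331.]
(array([ 0.3169, -0.9134, -0.248 ]), np.float64(-0.0001))
```

Request:
send_rows:
  moves:
    - {"gripper":-1,"dp":[0,0,-0.2],"roll":0}
    - {"gripper":-1,"dp":[0,0,-0.4],"roll":0}
    - {"gripper":-1,"dp":[0,0,-0.58],"roll":0}
    - {"gripper":-1,"dp":[0.14,-0.12,-0.58],"roll":0}
    - {"gripper":-1,"dp":[0.28,-0.24,-0.58],"roll":0}
    - {"gripper":-1,"dp":[0.42,-0.36,-0.58],"roll":0}
    - {"gripper":-1,"dp":[0.56,-0.48,-0.58],"roll":0}
    - {"gripper":-1,"dp":[0.7,-0.6,-0.58],"roll":0}
    - {"gripper":-1,"dp":[0.85,-0.73,-0.58],"roll":0}
    - {"gripper":-1,"dp":[0.85,-0.73,-0.58],"roll":0}

```text
time_s: 1.35
position: [376.6, -295.4, 430.6]
orientation: [0.985, 0.171, 0.0, 0.0]
ft_force: [-1.2, -0.2, -0.4]
gripper_width: 85.3
gripper_force: 0.0
```

```bash
python3 - <<'E'
from go import *
p,a,s=cur();print(p,a,s['joints'].round(2),s['time_s']);print(go(440,-20,430,0))
print([ray('top',u,v,6).round(1) for u,v in((177.5,253.6),(214.3,244.6),(226.4,294.6),(188.6,303.9))])
E
```

```text
[ 376.64590015 -295.3895165   430.64370399] 19.641826131199544 [ 0.88 -0.01 -0.31  1.5  -0.    1.66 -0.65] 1.35
(array([ 0.5075, -0.7936,  0.0021]), np.float64(0.1091))
[array([468.6, 426.6,   6. ]), array([490.8, 345.2,   6. ]), array([382. , 313.2,   6. ]), array([359.6, 395.4,   6. ])]
```

Request:
send_rows:
  moves:
    - {"gripper":-1,"dp":[0.1,-0.16,0],"roll":0.02}
    - {"gripper":-1,"dp":[0.2,-0.32,0],"roll":0.04}
    - {"gripper":-1,"dp":[0.3,-0.48,0],"roll":0.07}
    - {"gripper":-1,"dp":[0.4,-0.64,0],"roll":0.09}
    - {"gripper":-1,"dp":[0.51,-0.79,0],"roll":0.11}
    - {"gripper":-1,"dp":[0.51,-0.79,0],"roll":0.11}

```text
time_s: 2.1
position: [441.3, -22.1, 430.4]
orientation: [1.0, -0.003, 0.0, -0.0]
ft_force: [-0.6, -0.9, 0.5]
gripper_width: 85.5
gripper_force: 0.0
```

```bash
python3 go.py 433.5 133.5 170 0 433.5 133.5 78 0
```

```text
[-0.029  -0.5186  0.8679] -0.0018
[-0.029  -0.5186  1.1746] -0.0018
```

Request:
send_rows:
  moves:
    - {"gripper":-1,"dp":[-0.01,-0.17,0.1],"roll":0}
    - {"gripper":-1,"dp":[-0.02,-0.35,0.2],"roll":0}
    - {"gripper":-1,"dp":[-0.029,-0.519,0.35],"roll":0}
    - {"gripper":-1,"dp":[-0.029,-0.519,0.55],"roll":0}
    - {"gripper":-1,"dp":[-0.029,-0.519,0.75],"roll":0}
    - {"gripper":-1,"dp":[-0.029,-0.519,0.865],"roll":0}
    - {"gripper":-1,"dp":[-0.029,-0.519,0.865],"roll":0}

```text
time_s: 2.98
position: [432.7, 128.5, 168.8]
orientation: [1.0, -0.006, -0.002, 0.0]
ft_force: [0.3, -1.0, -0.4]
gripper_width: 85.4
gripper_force: 0.0
```

```bash
python3 go.py 433.5 133.5 78 0; python3 -c "
from h import *
p,d=snap('side','s1');cv2.imwrite('pics/s1c.png',cv2.resize(p[150:340,170:380],None,fx=3,fy=3)[:,:,::-1])"
```

```text
[ 0.0024 -0.0166  0.3027] -0.0038
```

View pics/s1c.png

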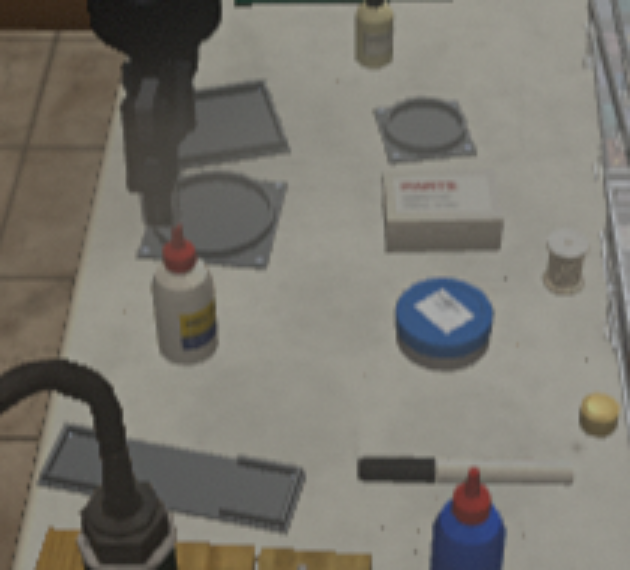

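Side view: the open gripper is over the glue bottle, with the near finger at (158,215) and nozzle at (178,235) in the crop. Both match the predicted projections, so I descend and grip.

Request:
send_rows:
  grip_force: 40
  moves:
    - {"gripper":-1,"dp":[0.002,-0.017,0.1],"roll":0}
    - {"gripper":-1,"dp":[0.002,-0.017,0.2],"roll":0}
    - {"gripper":-1,"dp":[0.002,-0.017,0.3],"roll":0}
    - {"gripper":-1,"dp":[0.002,-0.017,0.3],"roll":0}
    - {"gripper":1,"dp":[0.002,-0.017,0.3],"roll":0}
    - {"gripper":1,"dp":[0.002,-0.017,0.3],"roll":0}
    - {"gripper":1,"dp":[0.002,-0.017,0.3],"roll":0}
    - {"gripper":1,"dp":[0.002,-0.017,0.3],"roll":0}
    - {"gripper":1,"dp":[0.002,-0.017,0.3],"roll":0}
    - {"gripper":1,"dp":[0.002,-0.017,0.3],"roll":0}

```text
time_s: 4.28
position: [435.8, 135.3, 82.3]
orientation: [1.0, -0.006, 0.001, 0.0]
ft_force: [-0.5, -0.8, 9.3]
gripper_width: 37.4
gripper_force: 39.1
```

```bash
python3 -c "
from go import *
p,a,s=cur();print(p,a,s['joints'].round(2),s['gripper_width']);print(go(601,371,160,0),go(601,371,81,0))"
```

```text
[435.81724349 135.34098613  82.26179915] -0.6352250300677421 [ 0.4   0.25 -0.87  2.05  0.24  0.94 -2.17] 37.40404415037057
(array([ 0.5419, -0.7916, -0.2591]), np.float64(-0.0035)) (array([ 0.5419, -0.7916,  0.0042]), np.float64(-0.0035))
```

Request:
send_rows:
  moves:
    - {"gripper":1,"dp":[0,0,-0.13],"roll":0}
    - {"gripper":1,"dp":[0,0,-0.26],"roll":0}
    - {"gripper":1,"dp":[0.1,-0.14,-0.26],"roll":-0.04}
    - {"gripper":1,"dp":[0.2,-0.28,-0.26],"roll":-0.08}
    - {"gripper":1,"dp":[0.3,-0.42,-0.26],"roll":-0.12}
    - {"gripper":1,"dp":[0.4,-0.56,-0.26],"roll":-0.17}
    - {"gripper":1,"dp":[0.5,-0.7,-0.26],"roll":-0.17}
    - {"gripper":1,"dp":[0.545,-0.79,-0.26],"roll":-0.17}
    - {"gripper":1,"dp":[0.545,-0.79,-0.2],"roll":-0.17}
    - {"gripper":1,"dp":[0.545,-0.79,-0.13],"roll":-0.17}
    - {"gripper":1,"dp":[0.545,-0.79,-0.13],"roll":-0.17}

```text
time_s: 5.65
position: [599.9, 368.1, 117.1]
orientation: [0.966, 0.258, -0.002, 0.001]
ft_force: [-0.0, -0.2, 1.0]
gripper_width: 37.0
gripper_force: 40.3
```

```bash
python3 -c "
from go import *
p,a,s=cur();print(p,a,s['joints'].round(2),s['gripper_width'],s['time_s']);print(go(601,371,86,30))
p,d=snap('side','s2');a=cv2.resize(p[100:250,200:360],None,fx=3,fy=3)
p,d=snap('top','t2');b=cv2.resize(p[140:290,160:300],None,fx=2.3,fy=3)
cv2.imwrite('pics/s2c.png',np.hstack([a,b[:450]])[:600,:800,::-1])"
```

```text
[599.93146103 368.08378241 117.13307903] 29.92071192366679 [-0.07  0.76 -0.86  1.34  0.57  1.3  -1.99] 36.96053332913537 5.65
(array([ 0.0079, -0.0066,  0.1038]), np.float64(-0.0004))
```

View pics/s2c.png

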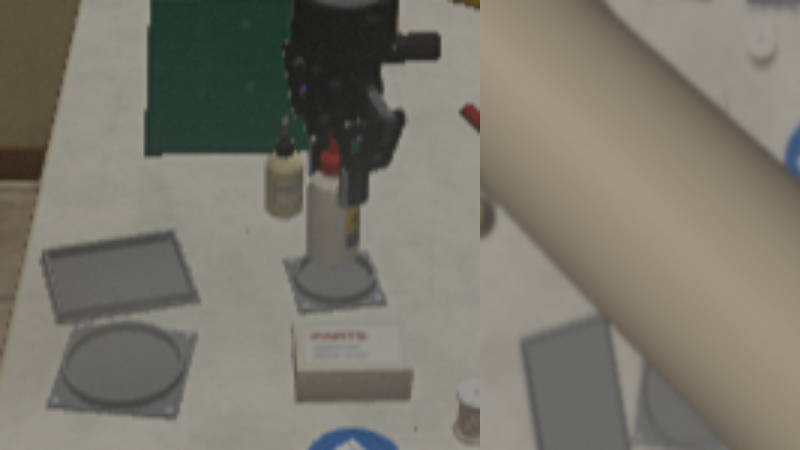

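Side view: the bottle (crop 335,210) is upright over the small round holder (336,278).

Request:
send_rows:
  moves:
    - {"gripper":1,"dp":[0.01,-0.005,0.05],"roll":0}
    - {"gripper":1,"dp":[0.01,-0.005,0.09],"roll":0}
    - {"gripper":1,"dp":[0.01,-0.005,0.105],"roll":0}
    - {"gripper":1,"dp":[0.01,-0.005,0.105],"roll":0}

```text
time_s: 6.25
position: [602.2, 373.2, 87.8]
orientation: [0.966, 0.259, -0.0, 0.0]
ft_force: [1.4, -0.2, -1.2]
gripper_width: 37.6
gripper_force: 40.3
```

Request:
send_rows:
  moves:
    - {"gripper":1,"dp":[-0.003,0.003,0.004],"roll":0}
    - {"gripper":1,"dp":[-0.003,0.003,0.004],"roll":0}

```text
time_s: 6.5
position: [602.2, 372.0, 87.3]
orientation: [0.966, 0.259, 0.0, 0.0]
ft_force: [-0.5, 0.6, -1.2]
gripper_width: 37.2
gripper_force: 40.3
```

Request:
send_rows:
  moves:
    - {"gripper":1,"dp":[-0.002,0,0.008],"roll":0}
    - {"gripper":1,"dp":[-0.002,0,0.008],"roll":0}
    - {"gripper":1,"dp":[-0.002,0,0.008],"roll":0}

```text
time_s: 6.88
position: [602.0, 372.1, 85.5]
orientation: [0.966, 0.259, 0.001, -0.0]
ft_force: [-0.1, -0.4, 5.9]
gripper_width: 37.4
gripper_force: 41.2
```

Contact at 85.5, so I release and rise.

Request:
send_rows:
  moves:
    - {"gripper":-0.4,"dp":[0,0,-0.003],"roll":0}
    - {"gripper":-0.4,"dp":[0,0,-0.003],"roll":0}
    - {"gripper":-0.4,"dp":[0,0,-0.003],"roll":0}
    - {"gripper":-0.4,"dp":[0,0,-0.003],"roll":0}
    - {"gripper":-0.4,"dp":[0,0,-0.08],"roll":0}
    - {"gripper":-0.4,"dp":[0,0,-0.2],"roll":0}
    - {"gripper":-0.4,"dp":[0,0,-0.36],"roll":0}
    - {"gripper":-0.4,"dp":[0,0,-0.36],"roll":0}

```text
time_s: 7.88
position: [602.7, 373.6, 199.2]
orientation: [0.966, 0.259, 0.004, -0.002]
ft_force: [-0.1, 0.4, 0.8]
gripper_width: 59.9
gripper_force: 0.0
```

```bash
python3 -c "
from go import *
p,a,s=cur();print(p,a,s['joints'].round(2),s['gripper_width'],s['time_s']);print(go(608.5,256.5,80,1.5),go(608.5,256.5,34,1.5))
from meas import *
p,d=snap('side','s3');W=world('side',d);m=comp((W[...,2]>25)&(W[...,2]<120)&(d>0),296,150,325,198);P=W[m];print(m.sum(),P.min(0),P.max(0))"
```

```text
[602.67517245 373.59126834 199.20382945] 29.981195283639288 [-0.08  0.7  -0.89  1.25  0.53  1.42 -1.97] 59.928555143526694 7.875
(array([-0.1782,  0.3478,  0.3973]), np.float64(0.1582)) (array([-0.1782,  0.3478,  0.5507]), np.float64(0.1582))
473 [580.36748588 344.91263631  25.03211945] [621.32368368 382.54717053 116.40717667]
```

Request:
send_rows:
  grip_force: 50
  moves:
    - {"gripper":-1,"dp":[-0.06,0.12,0.0],"roll":0.05}
    - {"gripper":-1,"dp":[-0.12,0.24,0.1],"roll":0.1}
    - {"gripper":-1,"dp":[-0.178,0.348,0.2],"roll":0.155}
    - {"gripper":-1,"dp":[-0.178,0.348,0.35],"roll":0.155}
    - {"gripper":-1,"dp":[-0.178,0.348,0.4],"roll":0.155}
    - {"gripper":-1,"dp":[-0.178,0.348,0.4],"roll":0.155}

```text
time_s: 8.68
position: [606.8, 255.4, 72.4]
orientation: [1.0, 0.019, -0.001, -0.0]
ft_force: [0.2, 0.1, 0.4]
gripper_width: 85.4
gripper_force: 0.0
```

```bash
python3 go.py 608.5 256.5 35 2; python3 -c "
from h import *
p,d=snap('side','s4');cv2.imwrite('pics/s4c.png',cv2.resize(p[120:270,230:370],None,fx=4,fy=4)[:,:,::-1])"
```

```text
[ 0.0058 -0.0034  0.1246] 0.0009
```

View pics/s4c.png

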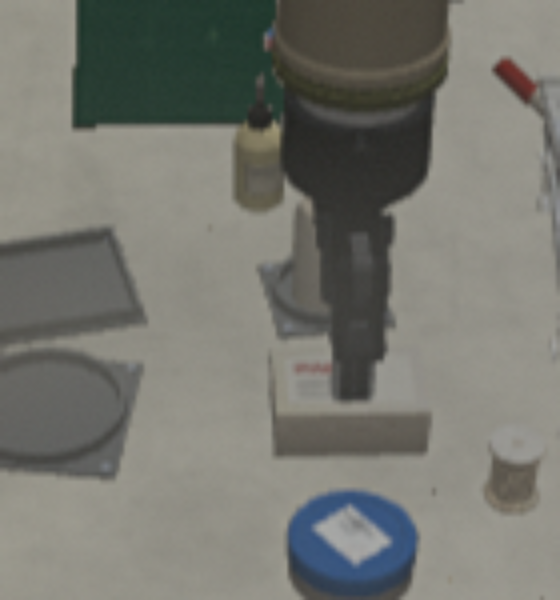

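The fingers straddle the carton, centred at crop (352,395), and the bottle stands in its holder. I descend and grip.

Request:
send_rows:
  moves:
    - {"gripper":-1,"dp":[0.005,-0.003,0.06],"roll":0}
    - {"gripper":-1,"dp":[0.005,-0.003,0.11],"roll":0}
    - {"gripper":-1,"dp":[0.005,-0.003,0.125],"roll":0}
    - {"gripper":-1,"dp":[0.005,-0.003,0.125],"roll":0}
    - {"gripper":1,"dp":[0.005,-0.003,0.125],"roll":0}
    - {"gripper":1,"dp":[0.005,-0.003,0.125],"roll":0}
    - {"gripper":1,"dp":[0.005,-0.003,0.125],"roll":0}
    - {"gripper":1,"dp":[0.005,-0.003,0.125],"roll":0}
    - {"gripper":1,"dp":[0.005,-0.003,0.125],"roll":0}

```text
time_s: 9.85
position: [609.4, 256.1, 36.2]
orientation: [1.0, 0.018, 0.001, -0.0]
ft_force: [-0.8, 0.1, 5.6]
gripper_width: 57.1
gripper_force: 55.2
```

```bash
python3 go.py 426 370 85 16 426 370 38 16
```

```text
[-0.5972 -0.4016 -0.1626] -0.0773
[-0.5972 -0.4016 -0.006 ] -0.0773
```

Request:
send_rows:
  moves:
    - {"gripper":1,"dp":[0,0,-0.1],"roll":0}
    - {"gripper":1,"dp":[0,0,-0.18],"roll":0}
    - {"gripper":1,"dp":[-0.15,-0.1,-0.18],"roll":-0.02}
    - {"gripper":1,"dp":[-0.3,-0.2,-0.18],"roll":-0.04}
    - {"gripper":1,"dp":[-0.45,-0.3,-0.18],"roll":-0.06}
    - {"gripper":1,"dp":[-0.597,-0.402,-0.18],"roll":-0.077}
    - {"gripper":1,"dp":[-0.597,-0.402,-0.1],"roll":-0.077}
    - {"gripper":1,"dp":[-0.597,-0.402,-0.1],"roll":-0.077}

```text
time_s: 10.85
position: [424.9, 368.8, 64.3]
orientation: [0.99, 0.139, -0.001, 0.001]
ft_force: [-0.7, -0.5, -0.6]
gripper_width: 56.9
gripper_force: 54.2
```

```bash
python3 -c "
from go import *
p,a,s=cur();print(p,a,s['joints'].round(2),s['gripper_width'],s['time_s']);print(go(426,370,39,16))
p,d=snap('side','s5');cv2.imwrite('pics/s5c.png',cv2.resize(p[100:250,190:350],None,fx=4,fy=4,interpolation=2)[:,:,::-1])
print([ray('side',u,v,6).round() for u,v in((214.5,181.5),(262.5,177.5),(266,201),(217.5,207))])"
```

```text
[424.92368265 368.84178773  64.3274272 ] 15.973907879683319 [-0.07  0.56 -0.9   1.79  0.5   1.05 -2.45] 56.927624194717055 10.85
(array([ 0.0045, -0.0027,  0.0844]), np.float64(-0.0001))
[array([362., 412.,   6.]), array([480., 430.,   6.]), array([493., 337.,   6.]), array([381., 313.,   6.])]
```

View pics/s5c.png

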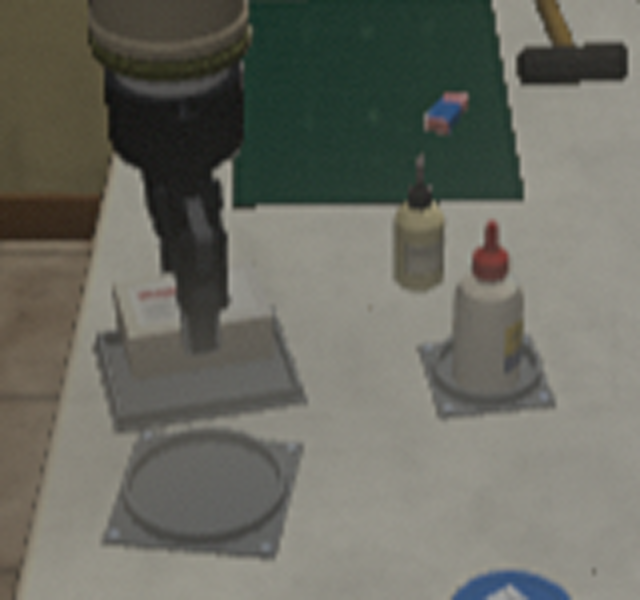

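The carton is aligned over the wide holder, near edge from (117,430) to (305,400). I lower it.

Request:
send_rows:
  moves:
    - {"gripper":1,"dp":[0.007,-0.004,0.04],"roll":0}
    - {"gripper":1,"dp":[0.007,-0.004,0.07],"roll":0}
    - {"gripper":1,"dp":[0.007,-0.004,0.085],"roll":0}
    - {"gripper":1,"dp":[0.007,-0.004,0.087],"roll":0}
    - {"gripper":1,"dp":[0.007,-0.004,0.087],"roll":0}

```text
time_s: 11.52
position: [427.4, 371.2, 39.2]
orientation: [0.99, 0.139, -0.0, 0.0]
ft_force: [-0.9, -2.8, 2.3]
gripper_width: 56.4
gripper_force: 54.7
```

Request:
send_rows:
  moves:
    - {"gripper":-0.75,"dp":[0,0,0.002],"roll":0}
    - {"gripper":-0.75,"dp":[0,0,0],"roll":0}
    - {"gripper":-0.75,"dp":[0,0,0],"roll":0}
    - {"gripper":-0.75,"dp":[0,0,0],"roll":0}
    - {"gripper":-0.75,"dp":[0,0,-0.1],"roll":0}
    - {"gripper":-1,"dp":[0,0,-0.2],"roll":0}
    - {"gripper":-1,"dp":[0,0,-0.3],"roll":0}
    - {"gripper":-1,"dp":[0,0,-0.3],"roll":0}

```text
time_s: 12.52
position: [428.1, 372.4, 131.3]
orientation: [0.99, 0.139, 0.002, -0.001]
ft_force: [-0.4, -0.1, -0.1]
gripper_width: 85.3
gripper_force: 0.0
```

```bash
python3 go.py 607.5 141 130 45 607.5 141 75 45; python3 -c "
from meas import *
for n in ('side',):
  p,d=snap(n,'s6');W=world(n,d);m=comp((W[...,2]>22)&(W[...,2]<60)&(d>0),210,165,275,215);P=W[m];print(m.sum(),P[:,2].max());t=P[P[:,2]>31];print(np.median(t[:,2]),cv2.minAreaRect(t[:,:2].astype(np.float32)))
t2=np.load('pics/s6.npz')
"
```

```text
[0.3631 0.9058 0.0043] -0.1614
[0.3631 0.9058 0.1876] -0.1614
689 40.55250399931265
35.764253305558555 ((428.8551940917969, 371.2367858886719), (86.43641662597656, 62.8548698425293), 17.505102157592773)
```

Request:
send_rows:
  moves:
    - {"gripper":-1,"dp":[0.06,0.15,0],"roll":-0.03}
    - {"gripper":-1,"dp":[0.12,0.3,0],"roll":-0.06}
    - {"gripper":-1,"dp":[0.18,0.45,0],"roll":-0.09}
    - {"gripper":-1,"dp":[0.24,0.6,0],"roll":-0.12}
    - {"gripper":-1,"dp":[0.3,0.75,0],"roll":-0.16}
    - {"gripper":-1,"dp":[0.363,0.906,0.05],"roll":-0.16}
    - {"gripper":-1,"dp":[0.363,0.906,0.18],"roll":-0.16}
    - {"gripper":-1,"dp":[0.363,0.906,0.18],"roll":-0.16}

```text
time_s: 13.58
position: [604.4, 138.9, 71.5]
orientation: [0.925, 0.38, -0.003, -0.001]
ft_force: [0.1, 1.2, 0.6]
gripper_width: 85.3
gripper_force: 0.0
```

```bash
python3 go.py 607.5 141 34 45
```

```text
[0.0121 0.0024 0.1249] -0.0015
```

Request:
send_rows:
  grip_force: 30
  moves:
    - {"gripper":-1,"dp":[0.008,0.002,0.03],"roll":0}
    - {"gripper":-1,"dp":[0.008,0.002,0.08],"roll":0}
    - {"gripper":-1,"dp":[0.008,0.002,0.12],"roll":0}
    - {"gripper":-1,"dp":[0.008,0.002,0.12],"roll":0}
    - {"gripper":1,"dp":[0.008,0.002,0.12],"roll":0}
    - {"gripper":1,"dp":[0.008,0.002,0.12],"roll":0}
    - {"gripper":1,"dp":[0.008,0.002,0.12],"roll":0}
    - {"gripper":1,"dp":[0.008,0.002,0.12],"roll":0}

```text
time_s: 14.58
position: [609.1, 141.4, 40.1]
orientation: [0.925, 0.381, 0.0, 0.0]
ft_force: [-2.7, -1.1, 6.5]
gripper_width: 65.3
gripper_force: 33.0
```

```bash
python3 go.py 440 262 85 45 440 262 39 45
```

```text
[-0.1175 -0.6823 -0.1498] -0.0014
[-0.1175 -0.6823  0.0035] -0.0014
```

Request:
send_rows:
  moves:
    - {"gripper":1,"dp":[0,0,-0.08],"roll":0}
    - {"gripper":1,"dp":[0,0,-0.16],"roll":0}
    - {"gripper":1,"dp":[-0.03,-0.17,-0.16],"roll":0}
    - {"gripper":1,"dp":[-0.06,-0.34,-0.16],"roll":0}
    - {"gripper":1,"dp":[-0.09,-0.51,-0.16],"roll":0}
    - {"gripper":1,"dp":[-0.117,-0.682,-0.16],"roll":0}
    - {"gripper":1,"dp":[-0.117,-0.682,-0.09],"roll":0}
    - {"gripper":1,"dp":[-0.117,-0.682,-0.09],"roll":0}

```text
time_s: 15.58
position: [440.0, 261.1, 66.0]
orientation: [0.925, 0.381, -0.0, 0.001]
ft_force: [-0.2, 0.3, -0.8]
gripper_width: 65.1
gripper_force: 33.7
```

```bash
python3 -c "
from go import *
p,a,s=cur();print(p,a,s['gripper_width'],s['time_s']);print(go(440,262,43,45))
p,d=snap('side','s7');cv2.imwrite('pics/s7c.png',cv2.resize(p[130:280,190:350],None,fx=4,fy=4,interpolation=2)[:,:,::-1])"
```

```text
[440.02061638 261.11059081  65.9784404 ] 44.742104618443044 65.14155752577429 15.575
(array([ 0.002 , -0.0022,  0.0766]), np.float64(-0.0014))
```

View pics/s7c.png

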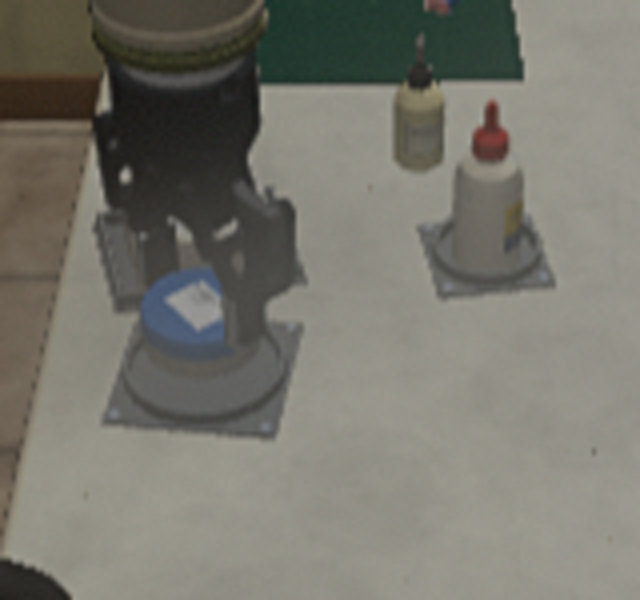

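The tin is held level over the large round holder, lid at (200,310) and recess at (203,370). I lower it.

Request:
send_rows:
  moves:
    - {"gripper":1,"dp":[0.002,-0.002,0.04],"roll":0}
    - {"gripper":1,"dp":[0.002,-0.002,0.065],"roll":0}
    - {"gripper":1,"dp":[0.002,-0.002,0.08],"roll":0}
    - {"gripper":1,"dp":[0.002,-0.002,0.08],"roll":0}
    - {"gripper":1,"dp":[0.002,-0.002,0.08],"roll":0}

```text
time_s: 16.25
position: [439.9, 262.3, 42.9]
orientation: [0.925, 0.38, -0.0, 0.001]
ft_force: [-6.6, -6.5, 18.8]
gripper_width: 65.2
gripper_force: 35.4
```

Request:
send_rows:
  moves:
    - {"gripper":-0.85,"dp":[0,0,-0.006],"roll":0}
    - {"gripper":-0.85,"dp":[0,0,-0.006],"roll":0}
    - {"gripper":-0.85,"dp":[0,0,-0.006],"roll":0}
    - {"gripper":-0.85,"dp":[0,0,-0.006],"roll":0}
    - {"gripper":-0.85,"dp":[0,0,-0.1],"roll":0}
    - {"gripper":-0.85,"dp":[0,0,-0.2],"roll":0}
    - {"gripper":-0.85,"dp":[0,0,-0.35],"roll":0}
    - {"gripper":-0.85,"dp":[0,0,-0.35],"roll":0}

```text
time_s: 17.25
position: [441.2, 263.8, 149.9]
orientation: [0.925, 0.381, 0.002, 0.0]
ft_force: [-0.2, 0.1, -0.6]
gripper_width: 78.9
gripper_force: 0.0
```

```bash
python3 go.py 616.4 20.5 130 0 616.4 20.5 65 0; python3 -c "
from meas import *
p,d=snap('side','s8');W=world('side',d);m=comp((W[...,2]>22)&(W[...,2]<60)&(d>0),215,195,270,235);P=W[m];t=P[P[:,2]>28];print(m.sum(),np.percentile(t[:,2],[10,50,90]),cv2.minAreaRect(t[:,:2].astype(np.float32)))"
```

```text
[-0.1557  0.9871  0.0662] 0.2485
[-0.1557  0.9871  0.2828] 0.2485
539 [28.93253434 30.69208649 32.50161343] ((440.4808044433594, 261.2702331542969), (64.53439331054688, 66.95184326171875), 6.03971004486084)
```

Request:
send_rows:
  grip_force: 25
  moves:
    - {"gripper":-0.2,"dp":[-0.03,0.19,0],"roll":0.05}
    - {"gripper":-0.2,"dp":[-0.06,0.38,0],"roll":0.1}
    - {"gripper":-0.2,"dp":[-0.09,0.57,0],"roll":0.15}
    - {"gripper":-0.2,"dp":[-0.12,0.76,0],"roll":0.2}
    - {"gripper":-0.2,"dp":[-0.156,0.987,0],"roll":0.25}
    - {"gripper":-0.2,"dp":[-0.156,0.987,0.14],"roll":0.25}
    - {"gripper":-0.2,"dp":[-0.156,0.987,0.28],"roll":0.25}
    - {"gripper":-0.2,"dp":[-0.156,0.987,0.28],"roll":0.25}
    - {"gripper":-0.2,"dp":[-0.156,0.987,0.28],"roll":0.25}

```text
time_s: 18.42
position: [615.4, 20.0, 64.1]
orientation: [1.0, -0.002, 0.0, -0.0]
ft_force: [0.6, -0.5, -0.3]
gripper_width: 51.1
gripper_force: 0.0
```

```bash
python3 -c "
from go import *
p,a,s=cur();print(p,a,s['joints'].round(2),s['gripper_width'],s['time_s']);print(go(616.4,20.5,33,0))
p,d=snap('side','s9');cv2.imwrite('pics/s9c.png',cv2.resize(p[190:340,240:400],None,fx=4,fy=4,interpolation=2)[:,:,::-1])"
```

```text
[615.36933794  19.9832242   64.06318204] -0.22041793975130802 [ 0.48  0.61 -0.77  1.65  0.47  1.07 -2.  ] 51.11682814871697 18.425
(array([ 0.0034, -0.0017,  0.1035]), np.float64(-0.0012))
```

View pics/s9c.png

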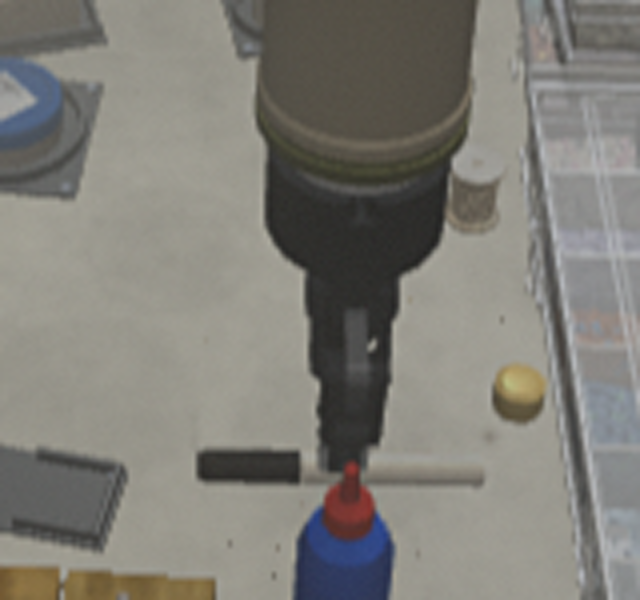

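The gripper is over the pen's middle, crop (345,465). The blue bottle is clear of the fingers, so I descend and grip.

Request:
send_rows:
  moves:
    - {"gripper":-0.2,"dp":[0.003,-0.002,0.05],"roll":0}
    - {"gripper":-0.2,"dp":[0.003,-0.002,0.09],"roll":0}
    - {"gripper":-0.2,"dp":[0.003,-0.002,0.105],"roll":0}
    - {"gripper":-0.2,"dp":[0.003,-0.002,0.105],"roll":0}
    - {"gripper":1,"dp":[0.003,-0.002,0.105],"roll":0}
    - {"gripper":1,"dp":[0.003,-0.002,0.105],"roll":0}
    - {"gripper":1,"dp":[0.003,-0.002,0.105],"roll":0}
    - {"gripper":1,"dp":[0.003,-0.002,0.105],"roll":0}
    - {"gripper":1,"dp":[0.003,-0.002,0.105],"roll":0}

```text
time_s: 19.6
position: [616.2, 20.1, 32.0]
orientation: [1.0, -0.002, 0.0, 0.0]
ft_force: [-0.8, -0.2, 6.0]
gripper_width: 13.2
gripper_force: 26.6
```

```bash
python3 go.py 434 16.6 80 -12.4 434 16.6 38 -12.4
```

```text
[-0.6074  0.0143 -0.1599] 0.0675
[-0.6074  0.0143 -0.0199] 0.0675
```

Request:
send_rows:
  moves:
    - {"gripper":1,"dp":[0,0,-0.08],"roll":0}
    - {"gripper":1,"dp":[0,0,-0.16],"roll":0}
    - {"gripper":1,"dp":[-0.15,0.004,-0.16],"roll":0.02}
    - {"gripper":1,"dp":[-0.3,0.008,-0.16],"roll":0.04}
    - {"gripper":1,"dp":[-0.45,0.011,-0.16],"roll":0.067}
    - {"gripper":1,"dp":[-0.607,0.014,-0.16],"roll":0.067}
    - {"gripper":1,"dp":[-0.607,0.014,-0.08],"roll":0.067}
    - {"gripper":1,"dp":[-0.607,0.014,-0.08],"roll":0.067}
    - {"gripper":1,"dp":[-0.607,0.014,-0.08],"roll":0.067}

```text
time_s: 20.72
position: [434.6, 17.0, 56.6]
orientation: [0.994, -0.107, 0.0, -0.0]
ft_force: [-0.2, -0.7, -0.2]
gripper_width: 13.6
gripper_force: 26.0
```

```bash
python3 -c "
from go import *
p,a,s=cur();print(p,a,s['gripper_width'],s['time_s']);print(go(434,16.6,35.5,-12.4))
p,d=snap('side','s10');cv2.imwrite('pics/s10c.png',cv2.resize(p[210:350,160:300],None,fx=4,fy=4,interpolation=2)[:,:,::-1])"
```

```text
[434.63215168  17.03602573  56.5877023 ] -12.294977276223308 13.58348806887093 20.725
(array([-0.0017,  0.0019,  0.0703]), np.float64(0.0006))
```

View pics/s10c.png

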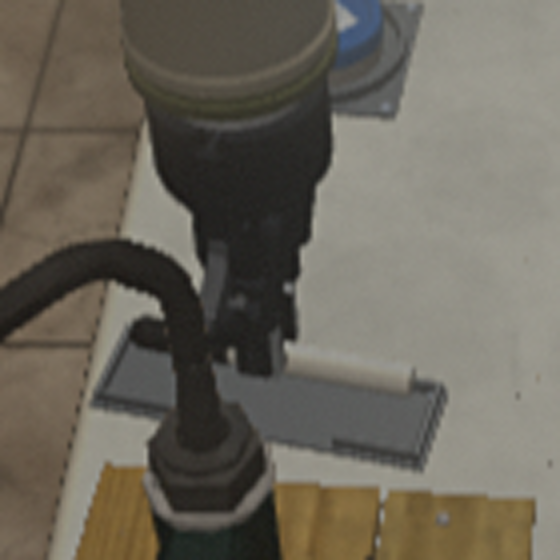

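The pen (130–415, mid 272) is centred and parallel over the narrow holder (mid 274). I lower it.

Request:
send_rows:
  moves:
    - {"gripper":1,"dp":[-0.002,0.002,0.035],"roll":0}
    - {"gripper":1,"dp":[-0.002,0.002,0.06],"roll":0}
    - {"gripper":1,"dp":[-0.002,0.002,0.07],"roll":0}
    - {"gripper":1,"dp":[-0.002,0.002,0.073],"roll":0}
    - {"gripper":1,"dp":[-0.002,0.002,0.073],"roll":0}

```text
time_s: 21.4
position: [433.0, 16.2, 34.4]
orientation: [0.994, -0.107, -0.001, 0.001]
ft_force: [-8.6, -0.3, 23.5]
gripper_width: 13.4
gripper_force: 29.3
```

Request:
send_rows:
  moves:
    - {"gripper":1,"dp":[0,0,-0.004],"roll":0}
    - {"gripper":0.3,"dp":[0,0,-0.005],"roll":0}
    - {"gripper":0.3,"dp":[0,0,-0.005],"roll":0}
    - {"gripper":0.3,"dp":[0,0,-0.005],"roll":0}
    - {"gripper":0.3,"dp":[0,0,-0.1],"roll":0}
    - {"gripper":0.3,"dp":[0,0,-0.25],"roll":0}
    - {"gripper":0.3,"dp":[0,0,-0.5],"roll":0}
    - {"gripper":0.3,"dp":[0,0,-0.7],"roll":0}
    - {"gripper":0.3,"dp":[0,0,-0.9],"roll":0}
    - {"gripper":0.3,"dp":[0,0,-0.9],"roll":0}

```text
time_s: 22.65
position: [434.6, 16.4, 307.6]
orientation: [0.994, -0.107, 0.003, 0.001]
ft_force: [0.5, 0.2, -0.9]
gripper_width: 30.0
gripper_force: 0.0
```

```bash
python3 -c "
from meas import *
p,d=snap('side','s11');cv2.imwrite('pics/s11c.png',cv2.resize(p[150:350,160:360],None,fx=3,fy=3,interpolation=2)[:,:,::-1])
W=world('side',d)
hsv=cv2.cvtColor(p,cv2.COLOR_RGB2HSV)
m=comp((W[...,2]>13)&(W[...,2]<25)&(d>0),185,285,275,322);print('pen',m.sum(),cv2.minAreaRect(W[m][:,:2].astype(np.float32)),np.percentile(W[m][:,2],[50,95]))
g=np.array([W[v,u] for u,v in ()])"
```

```text
pen 312 ((452.797119140625, 12.016761779785156), (15.669419288635254, 97.23685455322266), 78.06644439697266) [16.80300328 19.37636863]
```

View pics/s11c.png

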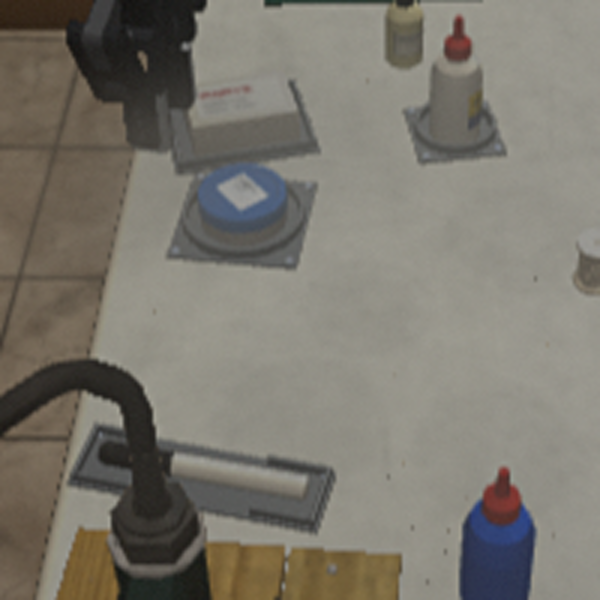

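All four objects sit in their holders: carton (245,110), tin (240,205), bottle (457,105) and pen (205,470). Handing in.

```bash
python3 -c "
from station import r
print(r.finish_job())"
```

```text
the job is handed in; nothing more can be done
None
```

I put the bottle, tin, carton and pen into their holders and handed the job in after about 23 s. The last picture shows all four seated and the oil bottle standing; the brass die was never approached, but no verdict was returned.

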